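# Hang the lipped parts bin on the louvred panel

## Robot

A 6-joint arm with a two-finger parallel gripper is mounted at the origin on the work surface. World frame = base frame: x ahead of the robot, y to its left, z up, the work surface at z = 0. Lengths are in m, angles in rad, forces in N, time in s.
With the tool pointing down it reaches from about 0.425 to 0.95 m from the base axis. Payload 3.5 kg.
Tool frame: the origin (TCP) lies between the finger pads; the fingertips stand 17 mm ahead of it and the grasp point (between the pads) lies 2 mm behind it; z points along the fingers, y is the direction in which the jaws open and shut (so a half turn about z gives the same grasp; the last joint's range is limited). The gripper opens to 85 mm and grips with 20 to 120 N. Pads are 22 mm wide; open, the fingers measure 114 mm over their backs; the gripper's body (76 mm by 85 mm) begins 54 mm behind the grasp point. The pads swing forward as they close: fully open they stand 13 mm farther back than shut.
Start: joints at [-1.379, 0.286, 1.577, -0, 1.279, -0.15], TCP at [0.226, -0.636, 0.248] pointing down, gripper open.
Joint ranges: [-2.77, 2.77], [-0.9, 2.22], [0.21, 2.48], [-1.53, 4.67], [0.24, 2.81], [-2.84, 2.84]. Speed limits (rad/s): [2.79, 2.79, 3.14, 3.14, 3.14, 3.14].

## Interface

Orientations are given as a unit quaternion [x, y, z, w].
In Python, from plant import ctrl gives the robot as it stands.
- The arm moves only by the tool carry_out, never from a script. Its argument "commands" is a list of rows, each an object with "delta_pos": the shift along the tool's x, y, z in m, a list of three; "delta_rot": the turn, a rotation vector about the tool's x, y, z in rad, a list of three; "claw": the opening in per cent of the stroke, from 0 (shut) to 100 (fully open). A call has 1 to 8 rows; each row is the pose to reach, as a shift and turn from the pose measured when the call began, along the tool's axes at that moment; what a row does not reach only later rows make up. A row lasts 1/12 s, in which the tool goes at most 41.7 mm and 7.16 degrees, less where a joint would pass 70% of its speed; a pose out of reach is approached as far as the arm can. A call with a gripper value outside its range is refused whole. The fingers move at their own pace and stop on an object; "force" is the grip in N (left out, the last holds). Time passes only in rows, so rows that repeat a pose let the fingers close. It gives the time, the measured TCP pose, the force and the opening at its end, in the units of the state.
- ctrl.get_state(): the state, without advancing time (a new reading comes with each control period).
- ctrl.read_camera(name): name is "scene" or "side" or "wrist"; returns (picture, depth): 480x640x3 uint8, red, green, blue; 480x640 float32, m along the optical axis (not along the pixel's ray), 0 where there is no reading.
- ctrl.camera_info(name): a dict with "fx", "fy", "cx", "cy" (pixels), "rvec" (rotation vector, rad) and "tvec" (3), from world to camera coordinates, as OpenCV has them; the wrist camera has in their place "mount" (4x4, takes a point from camera to tool coordinates, whose origin is the TCP and whose axes are the flange's). Camera axes: x right, y down, z forward; pixel columns grow to the right and rows downward; lengths in m; the calibration is good to about 2 mm. A picture is of the moment at which its call begins: read the wrist's pose just before it. camera_info takes no time and is no camera call.
- ctrl.sign_off(): hands the job in, once; it reports no verdict.
The state is a dict: "time": time; "qpos": joint angles; "dq": joint speeds; "joint_efforts": joint torques, N m; "eef_pos": TCP position; "tcp_rot": TCP orientation; "contact_force": force on the tool from outside, world axes, zero at the start; "wrist_torque": the same for the moment, N m; "opening": opening from 0.0 (shut) to 1.0 (fully open).
Only numpy, scipy, OpenCV 4.12 (cv2) and the standard library are available. Lean on these libraries where they do the work, as an engineer would, in place of code of your own. Each camera call takes 0.05 s, during which the arm holds its last target.

## Task

Of the two small parts bins standing on the instrument-repair bench, take the one with the hooked lip along its back and hang it on the empty place of the louvred panel, beside the bin already hanging there and facing the same way. The lip must be fully caught over the panel's top rail, with the bin hanging about level against the front of the slats and let go; leave the plain bin without a lip where it stands.

Things in the scene. Friction and masses are not known exactly. Their poses are not given: they have to be found in the camera images.
- bin_center (a point): Centre, 35 mm above the bench, of the lipped bin: open blue-grey plastic box 96 mm deep (x), 56 wide (y), 70 high (z up), 0.18 kg +40/-30 %. +x points to its back, with the lip; back wall's outside at x = +48 mm. Front wall only 35 mm high; side walls full height from x = -22 mm to the back: grip across the width (y) from above. Brass parts fixed on its floor.
- bin_lip (a point): On that bin (same axes): the top of the lip's pocket, 52.5 mm behind (+x) and 31 mm above bin_center. The lip is a flange, rim-high, back from the wall, then a skirt flaring back and down 28 mm: a pocket open below, as wide as the bin, 9 mm front to back at its top 24 mm at its mouth (48 to 72 mm behind bin_center). Its slope guides the rail in; seated, this point is on the rail's edge.
- rail_place (a point): Middle of the empty place on the upper edge of the fixed steel panel's top rail, 150 mm above the bench. y runs along the rail, z up, x from front to back: bins hang on the -x side, their +x along this +x. Rail edge 4 mm thick (x +-2), leaning back 10 mm in 35 going down; free behind; slippery. A like bin hangs 140 mm away on one side (rim 4 mm above the rail). Blank card on the slat below.
- plain_center (a point): Centre, 35 mm above the bench, of the plain bin: loose, the same size, plastic and axes as the lipped bin, but with no lip on its back. To be left alone.

How it is judged:
At the end, for the whole second after the job is handed in: The lipped bin stays hanging: bin_lip is within 12 mm of rail_place front to back, 6 mm below to 8 mm above it, and within 30 mm of it along the rail; the bin is within 15 degrees of upright and 11 degrees of square to the rail (x of bin_lip in the frame of rail_place between -0.012 and 0.012 m and y of bin_lip in the frame of rail_place between -0.03 and 0.03 m and z of bin_lip in the frame of rail_place between -0.006 and 0.008 m and angle between bin_center's own z axis and vertical below 0.26 rad and angle between the y axis of bin_center and the y axis of rail_place, either way round below 0.2 rad); the robot touches nothing.
It fails at once if the plain bin is pushed or carried more than 30 mm from its place (distance of plain_center from where it was at the start of the episode above 0.03 m).
It also fails if it takes over 35 s, if anything falls off the work surface, if the arm or the gripper's body presses on something with over 40 N, if the wrist force passes 120 N, or if a joint passes its speed limit or range.

## Working session

There is one attempt and no reset: what is moved stays moved. The work goes in short steps, Python scripts to look and compute and a tool call to move; the robot and the scene stay as the last step left them, time stands still between calls to the robot, and variables do not carry over. Pictures are saved under pics/ and viewed, and the job is handed in when it is done.

Besides the shell and the picture viewer there is one more tool, called as name([rows], argument=value, ...), one row to a line, values as JSON. carry_out: Moves the arm, as the interface text tells. Its arguments: {"type":"object","properties":{"commands":{"type":"array"},"force":{"type":"number"}},"required":["commands"]}

```bash
mkdir -p pics; ls
python3 - <<'E'
from plant import ctrl
import cv2,numpy as np
print(ctrl.get_state())
for n in ("scene","side","wrist"):
    print(n,ctrl.camera_info(n))
    p,d=ctrl.read_camera(n)
    cv2.imwrite(f"pics/{n}0.png",p[:,:,::-1]); np.savez(f"pics/{n}0.npz",p=p,d=d)
    print((d>0).mean())
E
```

```text
pics
{'time': 0.0, 'qpos': array([-1.37901328e+00,  2.87172830e-01,  1.57815727e+00, -3.38391572e-05,
        1.27857758e+00, -1.49981051e-01]), 'dq': array([ 1.68319821e-03,  8.69368903e-05,  8.70622787e-04, -1.14320097e-03,
       -2.49590445e-04, -2.44514626e-04]), 'joint_efforts': array([ 7.92632709e-04, -4.05976045e+01, -2.92624015e+01, -7.11216762e-05,
        5.72275356e-03, -4.17123658e-06]), 'eef_pos': array([ 0.22614213, -0.63534881,  0.24695302]), 'tcp_rot': array([ 9.85433664e-01,  1.70056323e-01, -4.03845514e-05, -1.15692266e-03]), 'contact_force': array([-0.51883717,  0.05135848, -0.63537914]), 'wrist_torque': array([-0.01423517,  0.00544993, -0.02554224]), 'opening': 1.001101120785932}
scene {'fx': 473.3002811049032, 'fy': 473.3002811049032, 'cx': 320.5601957763912, 'cy': 246.63352012143127, 'rvec': array([ 1.37848688,  2.08328511, -0.97853076]), 'tvec': array([ 0.22256348, -0.22295568,  1.33835356])}
0.9960709635416667
side {'fx': 511.7487970076156, 'fy': 511.7487970076156, 'cx': 318.7097125421383, 'cy': 249.63822278105388, 'rvec': array([ 2.18165959, -0.29240457,  0.16550289]), 'tvec': array([-0.53759075,  0.1764302 ,  0.89501629])}
0.9958919270833333
wrist {'fx': 332.68280194874626, 'fy': 332.68280194874626, 'cx': 317.5035218283538, 'cy': 238.65934908309032, 'mount': array([[ 3.12065082e-04, -9.65048697e-01, -2.62070439e-01,
         6.64537511e-02],
       [ 9.99999066e-01, -4.75246082e-05,  1.36577156e-03,
         2.23589950e-04],
       [-1.33049086e-03, -2.62070620e-01,  9.65047781e-01,
        -1.25440802e-01],
       [ 0.00000000e+00,  0.00000000e+00,  0.00000000e+00,
         1.00000000e+00]])}
0.9906575520833333
```

View pics/scene0.png

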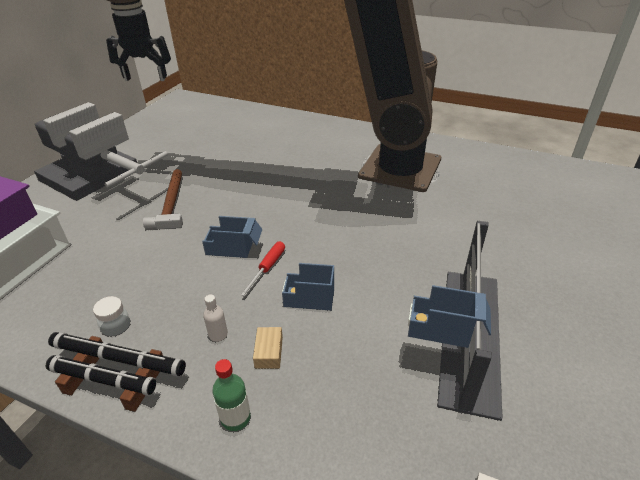

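View pics/side0.png

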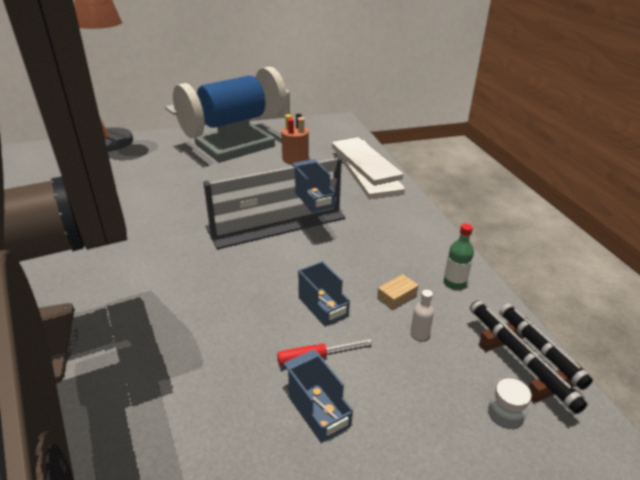

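View pics/wrist0.png

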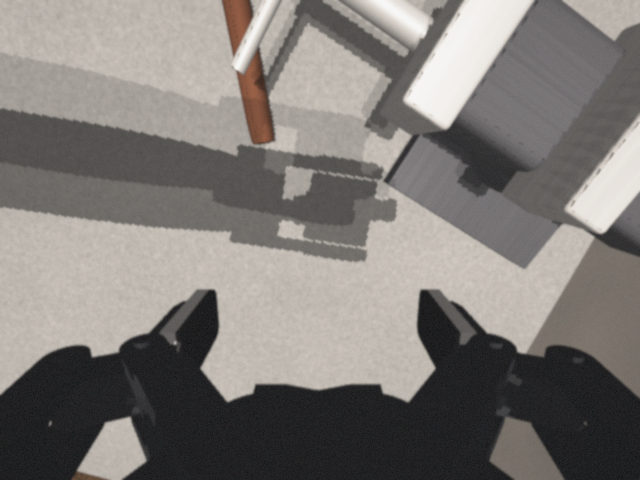

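The scene view shows a bin at (233,237), apparently with the lip at (255,230). A second bin is at (310,287), the hanging one is at (447,315), and the panel runs from (480,225) to (475,405). I'll confirm with zooms and back-projected depth.

```bash
cat > h.py <<'E'
import cv2,numpy as np
from plant import ctrl
from scipy.spatial.transform import Rotation as R
def cloud(name,d,state=None):
    c=ctrl.camera_info(name)
    v,u=np.mgrid[0:480,0:640]
    P=np.stack([(u-c['cx'])/c['fx']*d,(v-c['cy'])/c['fy']*d,d],-1)
    if 'mount' in c:
        M=c['mount'];P=P@M[:3,:3].T+M[:3,3]
        return P@R.from_quat(state['tcp_rot']).as_matrix().T+state['eef_pos']
    Rm=cv2.Rodrigues(c['rvec'])[0]
    return (P-c['tvec'])@Rm
def bluemask(p):
    h=cv2.cvtColor(p,cv2.COLOR_RGB2HSV)
    return (h[...,0]>98)&(h[...,0]<125)&(h[...,1]>70)&(h[...,2]<190)
E
python3 - <<'E'
from h import *
for n in ("scene","side"):
    z=np.load(f"pics/{n}0.npz");p,d=z['p'],z['d']
    W=cloud(n,d);m=bluemask(p)&(d>0)
    k,l,s,c=cv2.connectedComponentsWithStats(m.astype(np.uint8))
    for i in range(1,k):
        if s[i,4]<300: continue
        q=W[l==i]
        top=q[q[:,2]>q[:,2].max()-.008]
        print(n,c[i].round(),s[i,4],np.percentile(q,[2,98],0).round(3).tolist())
        r=cv2.minAreaRect((q[:,:2]*1000).astype(np.float32));print('   rect',r)
p=np.load("pics/scene0.npz")['p'];
cv2.imwrite("pics/z1.png",cv2.resize(p[200:320,190:350,::-1],(800,600),interpolation=cv2.INTER_CUBIC))
cv2.imwrite("pics/z2.png",cv2.resize(p[210:420,390:550,::-1],(457,600),interpolation=cv2.INTER_CUBIC))
E
```

```text
scene [228. 244.] 562 [[0.467, -0.307, 0.003], [0.525, -0.205, 0.067]]
   rect ((487.8348693847656, -249.43521118164062), (56.39764404296875, 112.14203643798828), 16.08450698852539)
scene [309. 275.] 365 [[0.524, -0.076, 0.01], [0.57, 0.006, 0.067]]
   rect ((539.6829223632812, -39.031471252441406), (33.337467193603516, 96.6755599975586), 37.21634292602539)
scene [312. 296.] 587 [[0.536, -0.058, 0.003], [0.599, 0.027, 0.068]]
   rect ((581.58154296875, -10.80666732788086), (39.52768325805664, 101.78907775878906), 40.55009841918945)
scene [446. 317.] 1437 [[0.582, 0.193, 0.089], [0.647, 0.282, 0.152]]
   rect ((614.9407348632812, 235.78675842285156), (58.53823471069336, 93.51921081542969), 8.975661277770996)
side [232. 100.] 2568 [[0.415, 0.676, 0.093], [0.586, 0.766, 0.201]]
   rect ((521.1845703125, 753.1173095703125), (219.8435516357422, 111.7869644165039), 24.375526428222656)
side [330. 284.] 423 [[0.56, -0.054, 0.008], [0.591, 0.022, 0.063]]
   rect ((576.4342041015625, -23.24765396118164), (16.394588470458984, 95.87470245361328), 17.187976837158203)
side [311. 296.] 442 [[0.521, -0.083, 0.01], [0.546, 0.014, 0.068]]
   rect ((534.82080078125, -34.51300811767578), (28.818931579589844, 101.33605194091797), 0.7361122369766235)
side [325. 383.] 779 [[0.466, -0.285, 0.007], [0.518, -0.211, 0.066]]
   rect ((503.81597900390625, -247.79428100585938), (38.248382568359375, 98.90106201171875), 40.37062072753906)
side [304. 405.] 533 [[0.448, -0.315, 0.011], [0.475, -0.234, 0.067]]
   rect ((462.3172912597656, -273.35137939453125), (9.858807563781738, 90.21258544921875), 18.39586067199707)
```

View pics/z1.png

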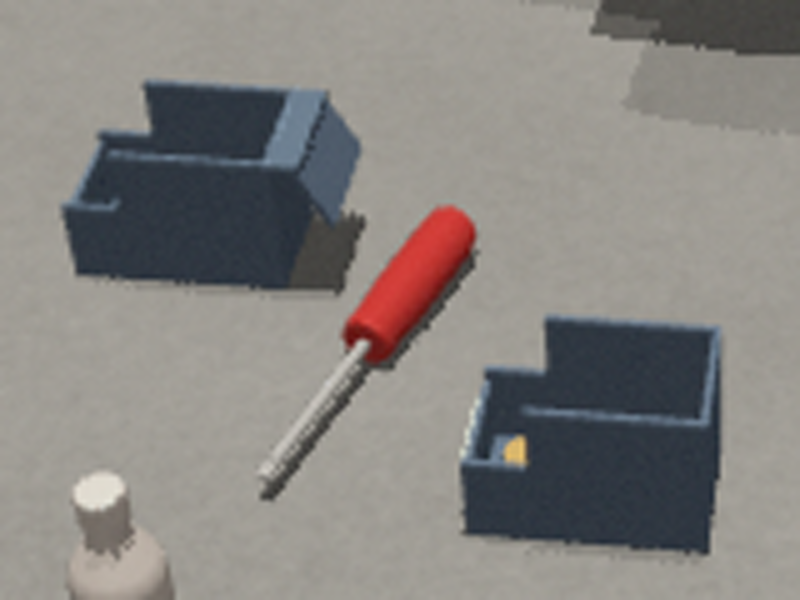

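View pics/z2.png

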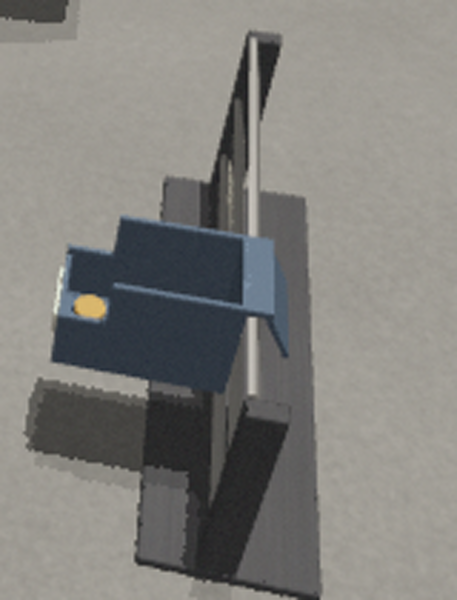

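The zooms confirm it: the bin at scene (233,237) carries the lip (light flange and skirt, zoom (310,140)), and the one at (310,287) is plain. The empty rail part is the end nearer the robot. Next I'll measure the rail, the hanging bin and the lipped bin.

Run:
```python
from h import *
for n in ("scene","side"):
    z=np.load(f"pics/{n}0.npz");p,d=z['p'],z['d']
    W=cloud(n,d); b=bluemask(p)
    # bench level
    m=(W[...,0]>.3)&(W[...,0]<.7)&(W[...,1]>-.4)&(W[...,1]<.15)&(abs(W[...,2])<.02)
    print(n,'bench z',np.median(W[m][:,2]))
    # rail
    h=cv2.cvtColor(p,cv2.COLOR_RGB2HSV)
    m=(W[...,0]>.3)&(W[...,0]<.8)&(W[...,1]>.15)&(W[...,1]<.42)&(W[...,2]>.12)&(W[...,2]<.2)
    q=W[m&~b];print('panel>0.12',np.percentile(q,[1,50,99],0).round(3).tolist())
    for lo,hi in((.12,.13),(.13,.14),(.14,.146),(.146,.153),(.153,.175)):
        s=q[(q[:,2]>lo)&(q[:,2]<hi)]
        if len(s)>20:
            v=cv2.fitLine(s[:,:2].astype(np.float32),cv2.DIST_HUBER,0,.01,.01).ravel()
            print(lo,len(s),v.round(4),'x',np.percentile(s[:,0],[1,99]).round(3),'angle',np.degrees(np.arctan2(v[1],v[0])).round(2))
    # bins tops
    for nm,(cx,cy,zl,zh) in dict(lip=(.487,-.255,.064,.076),hang=(.615,.24,.146,.160)).items():
        m=b&(abs(W[...,0]-cx)<.09)&(abs(W[...,1]-cy)<.09)&(W[...,2]>zl)&(W[...,2]<zh)
        s=W[m]; r=cv2.minAreaRect((s[:,:2]*1000).astype(np.float32));print(nm,len(s),r,np.median(s[:,2]).round(4))
        print(cv2.boxPoints(r).round(1).tolist())
```

```text
scene bench z 0.0004598200041219135
panel>0.12 [[0.382, 0.192, 0.12], [0.61, 0.272, 0.145], [0.697, 0.316, 0.156]]
0.12 451 [ 1.     -0.0088  0.5715  0.2566] x [0.384 0.697] angle -0.5
0.13 436 [0.9888 0.1496 0.5876 0.2836] x [0.385 0.697] angle 8.6
0.14 226 [0.9988 0.0494 0.6002 0.2735] x [0.385 0.696] angle 2.83
0.146 635 [0.9894 0.1453 0.6003 0.2831] x [0.378 0.696] angle 8.36
0.153 441 [ 0.9272 -0.3747  0.6096  0.2787] x [0.578 0.643] angle -22.0
lip 63 ((482.71826171875, -237.8704376220703), (58.80222702026367, 82.75402069091797), 13.892557144165039) 0.0659
[[444.20001220703125, -204.8000030517578], [464.1000061035156, -285.1000061035156], [521.2000122070312, -271.0], [501.29998779296875, -190.60000610351562]]
hang 187 ((611.3935546875, 253.84756469726562), (57.43392562866211, 81.88994598388672), 8.550509452819824) 0.15
[[576.9000244140625, 290.1000061035156], [589.0999755859375, 209.10000610351562], [645.9000244140625, 217.60000610351562], [633.7000122070312, 298.6000061035156]]
side bench z 8.393838730122407e-05
panel>0.12 [[0.373, 0.197, 0.12], [0.539, 0.266, 0.138], [0.689, 
[... 158 characters left out ...]
885 0.1511 0.5376 0.2716] x [0.374 0.692] angle 8.69
0.146 387 [0.9913 0.1313 0.5388 0.2688] x [0.374 0.688] angle 7.55
0.153 99 [0.9449 0.3275 0.6101 0.2826] x [0.575 0.64 ] angle 19.12
lip 86 ((479.3481140136719, -246.83306884765625), (54.48746871948242, 72.3822021484375), 16.74654769897461) 0.0657
[[442.79998779296875, -220.0], [463.70001220703125, -289.29998779296875], [515.9000244140625, -273.6000061035156], [495.0, -204.3000030517578]]
hang 46 ((607.7587280273438, 245.10336303710938), (55.541324615478516, 71.4663314819336), 6.158266067504883) 0.149
[[576.2999877929688, 277.70001220703125], [584.0, 206.60000610351562], [639.2000122070312, 212.60000610351562], [631.5, 283.6000061035156]]
```

```bash
cat >> h.py <<'E'
def goal(pos,yaw_deg,s=None):
    """delta for TCP to pos, tool down, tool x at yaw in world"""
    s=s or ctrl.get_state()
    R0=R.from_quat(s['tcp_rot'])
    a=np.radians(yaw_deg)
    X=np.array([np.cos(a),np.sin(a),0]);Z=np.array([0,0,-1.])
    Rt=R.from_matrix(np.stack([X,np.cross(Z,X),Z],1))
    print('dpos',R0.inv().apply(np.array(pos)-s['eef_pos']).round(4).tolist(),'drot',(R0.inv()*Rt).as_rotvec().round(4).tolist())
E
python3 -c "
from h import *
goal([.488,-.259,.25],104.5)"
```

```text
dpos [0.3729, -0.2669, -0.0022] drot [-0.0013, -0.0016, -1.482]
```

carry_out([
  {"delta_pos": [0.373,-0.267,-0.003],"delta_rot": [-0.001,-0.002,-1.482],"claw": 100},
  {"delta_pos": [0.373,-0.267,-0.003],"delta_rot": [-0.001,-0.002,-1.482],"claw": 100},
  {"delta_pos": [0.373,-0.267,-0.003],"delta_rot": [-0.001,-0.002,-1.482],"claw": 100},
  {"delta_pos": [0.373,-0.267,-0.003],"delta_rot": [-0.001,-0.002,-1.482],"claw": 100},
  {"delta_pos": [0.373,-0.267,-0.003],"delta_rot": [-0.001,-0.002,-1.482],"claw": 100},
  {"delta_pos": [0.373,-0.267,-0.003],"delta_rot": [-0.001,-0.002,-1.482],"claw": 100},
  {"delta_pos": [0.373,-0.267,-0.003],"delta_rot": [-0.001,-0.002,-1.482],"claw": 100},
  {"delta_pos": [0.373,-0.267,-0.003],"delta_rot": [-0.001,-0.002,-1.482],"claw": 100},
])

```text
time: 0.82
eef_pos: [0.417, -0.3602, 0.2499]
tcp_rot: [0.781, 0.624, -0.0, -0.0]
contact_force: [1.2, -0.5, -0.2]
opening: 1.003
```

```bash
python3 -c "
from h import *
goal([.488,-.259,.25],104.5)"
```

```text
dpos [0.1144, 0.0468, -0.0001] drot [-0.0004, -0.0002, -0.4763]
```

carry_out([
  {"delta_pos": [0.114,0.047,0],"delta_rot": [0,0,-0.476],"claw": 100},
  {"delta_pos": [0.114,0.047,0],"delta_rot": [0,0,-0.476],"claw": 100},
  {"delta_pos": [0.114,0.047,0],"delta_rot": [0,0,-0.476],"claw": 100},
  {"delta_pos": [0.114,0.047,0],"delta_rot": [0,0,-0.476],"claw": 100},
  {"delta_pos": [0.114,0.047,0],"delta_rot": [0,0,-0.476],"claw": 100},
  {"delta_pos": [0.114,0.047,0],"delta_rot": [0,0,-0.476],"claw": 100},
])

```text
time: 1.32
eef_pos: [0.4881, -0.259, 0.2496]
tcp_rot: [0.613, 0.79, -0.0, -0.0]
contact_force: [0.5, 0.0, -0.3]
opening: 1.001
```

Run:
```python
from h import *
s=ctrl.get_state();p,d=ctrl.read_camera('wrist')
print(s['time'],s['eef_pos'],s['tcp_rot'])
np.savez('pics/wrist1.npz',p=p,d=d,e=s['eef_pos'],q=s['tcp_rot'])
cv2.imwrite('pics/wrist1.png',p[:,:,::-1])
W=cloud('wrist',d,s);b=bluemask(p)
m=b&(W[...,2]>.064)&(W[...,2]<.077)&(abs(W[...,0]-.487)<.1)&(abs(W[...,1]+.255)<.1)
print(np.median(W[m][:,2]))
r=cv2.minAreaRect((W[m][:,:2]*1000).astype(np.float32));print(m.sum(),r,cv2.boxPoints(r).round(1).tolist())
cv2.imwrite('pics/wrist1m.png',m*255)
```

```text
1.3167 [ 0.48805464 -0.25902074  0.24960428] [ 6.12982709e-01  7.90096136e-01 -2.77353591e-04 -4.65478007e-04]
0.07010663248662219
3 ((487.712646484375, -267.0398254394531), (51.76556396484375, 10.740856170654297), 2.763050079345703) [[461.6000061035156, -262.8999938964844], [462.1000061035156, -273.70001220703125], [513.7999877929688, -271.20001220703125], [513.2999877929688, -260.3999938964844]][ WARN:0@3.284] global loadsave.cpp:1063 imwrite_ Unsupported depth image for selected encoder is fallbacked to CV_8U.
```

View pics/wrist1.png

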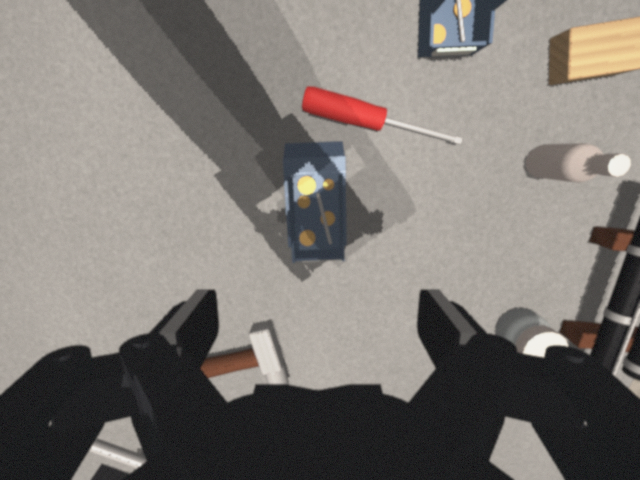

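View pics/wrist1m.png

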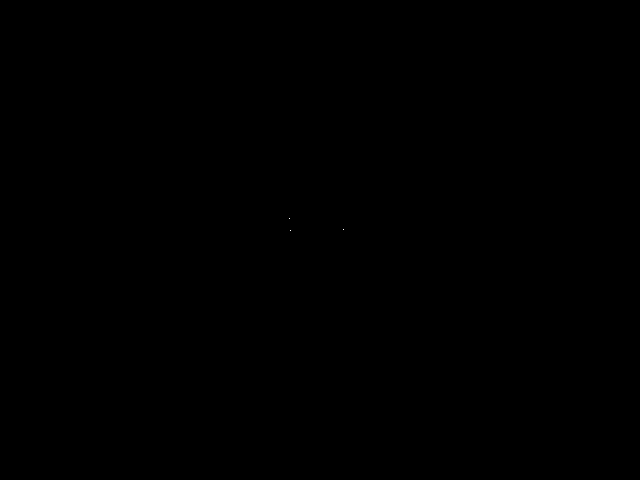

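The wrist view shows the lipped bin nearly square to the image, with its flange at the top edge (315,150) and its front at (318,255). The colour mask fails in shadow, so I'll use the height from depth instead.

Run:
```python
from h import *
z=np.load('pics/wrist1.npz');p,d=z['p'],z['d'];s=dict(eef_pos=z['e'],tcp_rot=z['q'])
W=cloud('wrist',d,s)
near=(abs(W[...,0]-.487)<.1)&(abs(W[...,1]+.255)<.1)
print('bench',np.median(W[near&(W[...,2]<.01)][:,2]))
for lo,hi in((.055,.08),(.064,.078)):
    m=near&(W[...,2]>lo)&(W[...,2]<hi)
    q=W[m];print(m.sum(),np.percentile(q[:,2],[5,50,95]).round(4))
    r=cv2.minAreaRect((q[:,:2]*1000).astype(np.float32));print(r,cv2.boxPoints(r).round(1).tolist())
m=near&(W[...,2]>.02)
o=p.copy();o[m]=[255,0,0];m2=near&(W[...,2]>.064);o[m2]=[0,255,0]
cv2.imwrite('pics/wrist1c.png',cv2.resize(o[120:290,220:420,::-1],(700,595),interpolation=cv2.INTER_NEAREST))
cv2.imwrite('pics/wrist1z.png',cv2.resize(p[120:290,220:420,::-1],(700,595),interpolation=cv2.INTER_CUBIC))
```

```text
bench 7.572689616847095e-06
2140 [0.0571 0.0695 0.071 ]
((481.0542907714844, -239.84246826171875), (56.06227493286133, 88.44673156738281), 16.547433853149414) [[441.6000061035156, -205.39999389648438], [466.79998779296875, -290.20001220703125], [520.5, -274.29998779296875], [495.29998779296875, -189.5]]
1703 [0.0678 0.0697 0.071 ]
((481.7335510253906, -242.12869262695312), (56.06227493286133, 83.3850326538086), 16.547433853149414) [[443.0, -210.10000610351562], [466.70001220703125, -290.1000061035156], [520.5, -274.1000061035156], [496.70001220703125, -194.1999969482422]]
```

View pics/wrist1c.png

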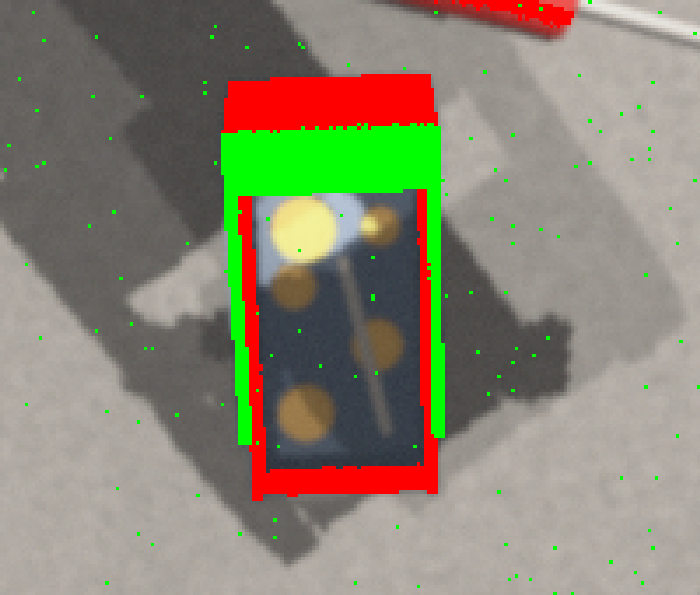

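View pics/wrist1z.png

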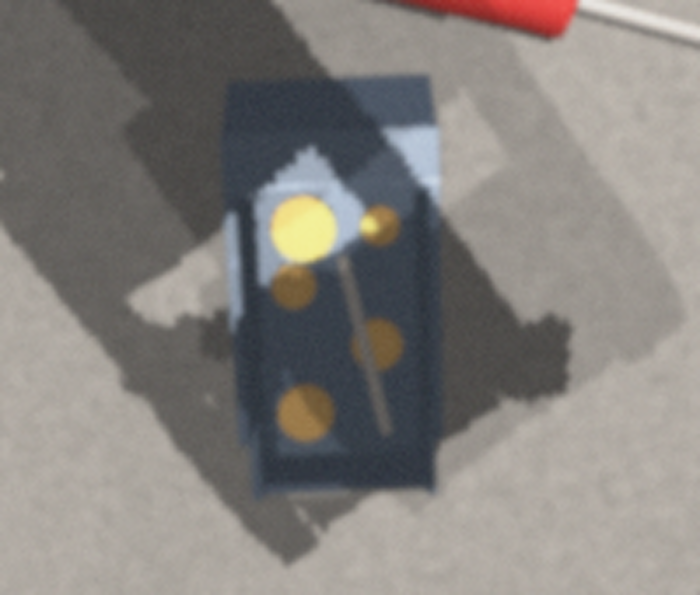

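Rim width measures 56.06 mm and height 70 mm, both as given. Bin centre is (0.4873, -0.2610) with yaw 106.5°. I'll grasp at bin x = +8 mm.

```bash
python3 -c "
from h import *
goal([.485,-.2533,.05],106.5)"
```

```text
dpos [0.0069, -0.0009, 0.1996] drot [-0.0009, -0.0004, -0.0382]
```

carry_out([
  {"delta_pos": [0.007,-0.001,0.04],"delta_rot": [-0.001,0,-0.038],"claw": 100},
  {"delta_pos": [0.007,-0.001,0.08],"delta_rot": [-0.001,0,-0.038],"claw": 100},
  {"delta_pos": [0.007,-0.001,0.12],"delta_rot": [-0.001,0,-0.038],"claw": 100},
  {"delta_pos": [0.007,-0.001,0.15],"delta_rot": [-0.001,0,-0.038],"claw": 100},
  {"delta_pos": [0.007,-0.001,0.175],"delta_rot": [-0.001,0,-0.038],"claw": 100},
  {"delta_pos": [0.007,-0.001,0.19],"delta_rot": [-0.001,0,-0.038],"claw": 100},
  {"delta_pos": [0.007,-0.001,0.2],"delta_rot": [-0.001,0,-0.038],"claw": 100},
  {"delta_pos": [0.007,-0.001,0.2],"delta_rot": [-0.001,0,-0.038],"claw": 100},
])

```text
time: 2.03
eef_pos: [0.4828, -0.2534, 0.0472]
tcp_rot: [0.6, 0.8, 0.0, -0.003]
contact_force: [-0.2, 0.5, -0.6]
opening: 0.999
```

carry_out([
  {"delta_pos": [0,0,0],"delta_rot": [0,0,0],"claw": 50},
  {"delta_pos": [0,0,0],"delta_rot": [0,0,0],"claw": 40},
  {"delta_pos": [0,0,0],"delta_rot": [0,0,0],"claw": 40},
  {"delta_pos": [0,0,0],"delta_rot": [0,0,0],"claw": 40},
  {"delta_pos": [0,0,0],"delta_rot": [0,0,0],"claw": 40},
  {"delta_pos": [0,0,0],"delta_rot": [0,0,0],"claw": 40},
], force=60)

```text
time: 2.53
eef_pos: [0.4838, -0.2543, 0.0488]
tcp_rot: [0.6, 0.8, -0.0, -0.001]
contact_force: [-1.2, -1.0, 4.7]
opening: 0.648
```

Gripped (opening is about 55 mm). Lift first, then compute the carry.

carry_out([
  {"delta_pos": [0,0,-0.02],"delta_rot": [0,0,0],"claw": 40},
  {"delta_pos": [0,0,-0.05],"delta_rot": [0,0,0],"claw": 40},
  {"delta_pos": [0,0,-0.085],"delta_rot": [0,0,0],"claw": 40},
  {"delta_pos": [0,0,-0.12],"delta_rot": [0,0,0],"claw": 40},
  {"delta_pos": [0,0,-0.15],"delta_rot": [0,0,0],"claw": 40},
  {"delta_pos": [0,0,-0.15],"delta_rot": [0,0,0],"claw": 40},
])

```text
time: 3.03
eef_pos: [0.487, -0.2564, 0.2065]
tcp_rot: [0.6, 0.8, -0.0, 0.006]
contact_force: [0.3, -0.0, -0.9]
opening: 0.648
```

Run:
```python
from h import *
s=ctrl.get_state();print(s['opening'],s['contact_force'])
goal([.4835,.16,.2],98.4)
p,d=ctrl.read_camera('wrist');cv2.imwrite('pics/w2.png',p[:,:,::-1])
```

```text
0.6479698327067531 [ 3.49853460e-01 -8.60934525e-05 -8.51411872e-01]
dpos [0.4007, 0.1135, 0.0036] drot [0.0072, 0.0086, 0.1379]
```

View pics/w2.png

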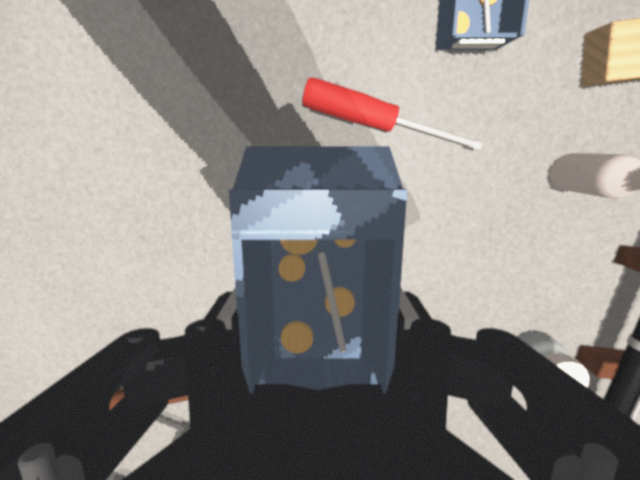

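The wrist view shows the bin held squarely in the jaws, with its flange at rows 190–240 and the rim edges at columns 232–405. Now carry it.

carry_out([
  {"delta_pos": [0.02,0.006,0.003],"delta_rot": [0.007,0.009,0.03],"claw": 40},
  {"delta_pos": [0.055,0.016,0.003],"delta_rot": [0.007,0.009,0.05],"claw": 40},
  {"delta_pos": [0.095,0.027,0.003],"delta_rot": [0.007,0.009,0.08],"claw": 40},
  {"delta_pos": [0.135,0.038,0.003],"delta_rot": [0.007,0.009,0.1],"claw": 40},
  {"delta_pos": [0.175,0.05,0.003],"delta_rot": [0.007,0.009,0.12],"claw": 40},
  {"delta_pos": [0.215,0.061,0.003],"delta_rot": [0.007,0.009,0.138],"claw": 40},
  {"delta_pos": [0.255,0.072,0.003],"delta_rot": [0.007,0.009,0.138],"claw": 40},
  {"delta_pos": [0.29,0.082,0.003],"delta_rot": [0.007,0.009,0.138],"claw": 40},
])

```text
time: 3.75
eef_pos: [0.4809, 0.0485, 0.1962]
tcp_rot: [0.653, 0.757, -0.001, -0.005]
contact_force: [0.4, -0.1, -1.9]
opening: 0.65
```

Run:
```python
from h import *
goal([.4835,.16,.2],98.4)
```

```text
dpos [0.11, 0.0189, -0.0033] drot [-0.0076, -0.0056, 0.0002]
```

carry_out([
  {"delta_pos": [0.03,0.005,-0.003],"delta_rot": [-0.008,-0.006,0],"claw": 40},
  {"delta_pos": [0.06,0.01,-0.003],"delta_rot": [-0.008,-0.006,0],"claw": 40},
  {"delta_pos": [0.085,0.015,-0.003],"delta_rot": [-0.008,-0.006,0],"claw": 40},
  {"delta_pos": [0.1,0.018,-0.003],"delta_rot": [-0.008,-0.006,0],"claw": 40},
  {"delta_pos": [0.11,0.019,-0.003],"delta_rot": [-0.008,-0.006,0],"claw": 40},
  {"delta_pos": [0.11,0.019,-0.003],"delta_rot": [-0.008,-0.006,0],"claw": 40},
  {"delta_pos": [0.11,0.019,-0.003],"delta_rot": [-0.008,-0.006,0],"claw": 40},
])

```text
time: 4.33
eef_pos: [0.4827, 0.1598, 0.1983]
tcp_rot: [0.653, 0.757, -0.001, -0.0]
contact_force: [-0.7, -0.3, -2.3]
opening: 0.648
```

Run:
```python
from h import *
s=ctrl.get_state();p,d=ctrl.read_camera('wrist');p2,d2=ctrl.read_camera('side')
print(s['time'],s['eef_pos'],s['tcp_rot'])
np.savez('pics/w3.npz',p=p,d=d,e=s['eef_pos'],q=s['tcp_rot'],p2=p2,d2=d2)
cv2.imwrite('pics/w3.png',p[:,:,::-1]);cv2.imwrite('pics/s3.png',p2[:,:,::-1])
```

```text
4.3333 [0.48273996 0.1598407  0.1982517 ] [ 6.52975827e-01  7.57377616e-01 -1.22799394e-03 -4.55321826e-04]
```

View pics/w3.png

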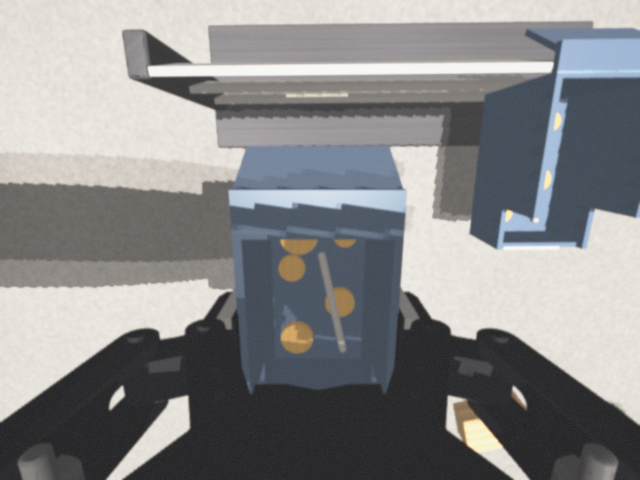

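View pics/s3.png

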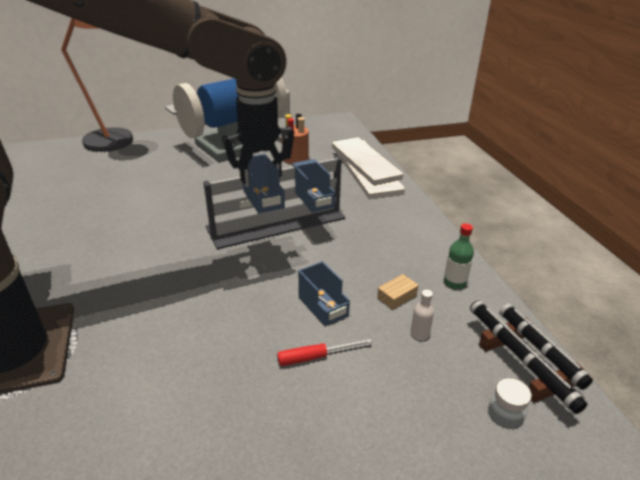

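The wrist view shows the rail edge as the white stripe from (150,71) to (550,68), with the held bin's flange edge at row 190. The hanging bin sits at right, columns 555–640. I'll measure all of these in the tool frame.

Run:
```python
from h import *
z=np.load('pics/w3.npz');p,d=z['p'],z['d'];s=dict(eef_pos=z['e'],tcp_rot=z['q'])
W=cloud('wrist',d,s)
c=ctrl.camera_info('wrist');M=c['mount']
Rt=R.from_quat(z['q']).as_matrix()
def onplane(u,v,zw):   # ray to world plane
    r=Rt@(M[:3,:3]@np.array([(u-c['cx'])/c['fx'],(v-c['cy'])/c['fy'],1])); o=Rt@M[:3,3]+z['e']
    return o+r*(zw-o[2])/r[2]
g=cv2.cvtColor(p,cv2.COLOR_RGB2GRAY).astype(int)
pts=[];dp=[]
for u in range(160,540,4):
    col=g[50:85,u]; on=np.where(col>200)[0]+50
    on=[v for v in on if abs(v-69.5)<9]
    if len(on)>3:
        pts.append(onplane(u,np.mean(on),.150)); 
        if u%60==40: print(u,on[0],on[-1],'depth',W[int(np.mean(on)),u].round(4),'w mm',(np.linalg.norm(onplane(u,on[0]-.5,.15)-onplane(u,on[-1]+.5,.15))*1e3).round(1))
pts=np.array(pts)
v=cv2.fitLine((pts[:,:2]).astype(np.float32),cv2.DIST_HUBER,0,.001,.001).ravel();print('rail',v,np.degrees(np.arctan2(v[1],v[0])))
# held bin: top surface
q=W[(W[...,2]>.208)&(W[...,2]<.235)&(abs(W[...,0]-.48)<.06)&(abs(W[...,1]-.17)<.09)]
vv=np.mgrid[0:480,0:640]
inb=np.zeros((480,640),bool);inb[185:380,225:410]=1
q=W[inb];print('z hist',np.histogram(q[:,2],bins=np.arange(.13,.26,.006)))
top=q[(q[:,2]>np.percentile(q[:,2],99)-.006)]
h=W[inb&(W[...,2]>.205)];print('fl',np.median(h[:,2]));r=cv2.minAreaRect((h[:,:2]*1000).astype(np.float32));print(r,cv2.boxPoints(r).round(1).tolist())
h2=W[195:230,240:395].reshape(-1,3);print('flange plane z',np.percentile(h2[:,2],[5,50,95]).round(4))
# hanging bin
m=(W[...,0]>.54)&(W[...,0]<.70)&(W[...,1]>.18)&(W[...,1]<.33)&(W[...,2]>.147)&(W[...,2]<.162);m[:,:440]=0
hh=W[m];r=cv2.minAreaRect((hh[:,:2]*1000).astype(np.float32));print('hang',len(hh),np.median(hh[:,2]),r,cv2.boxPoints(r).round(1).tolist())
# post
m=(W[...,0]>.34)&(W[...,0]<.42)&(W[...,1]>.2)&(W[...,1]<.32)&(W[...,2]>.13);m[:,230:]=0;print('post',np.percentile(W[m],[2,98],0).round(3).tolist())
```

```text
160 66 75 depth [0.3938 0.2494 0.1499] w mm 4.4
220 65 75 depth [0.4217 0.2538 0.1485] w mm 4.8
280 64 75 depth [0.4502 0.2584 0.1493] w mm 5.2
340 64 74 depth [0.4786 0.2629 0.1479] w mm 4.8
400 63 73 depth [0.5067 0.2671 0.1495] w mm 4.8
460 63 73 depth [0.5349 0.2714 0.1494] w mm 4.8
520 62 72 depth [0.5636 0.2763 0.1481] w mm 4.8
rail [0.9877214  0.15622588 0.5110161  0.26765138] 8.987899
z hist (array([    0,     0,     0,  6452,  4837,  1444,  1183,   652,   622,
         758,   748,   859,   987,  1670, 11523,  1633,    16,    59,
          42,   110,   404]), array([0.13 , 0.136, 0.142, 0.148, 0.154, 0.16 , 0.166, 0.172, 0.178,
       0.184, 0.19 , 0.196, 0.202, 0.208, 0.214, 0.22 , 0.226, 0.232,
       0.238, 0.244, 0.25 , 0.256]))
fl 0.21905443865872223
((480.1705322265625, 179.43133544921875), (68.57734680175781, 92.48798370361328), 8.075261116027832) [[439.70001220703125, 220.39999389648438], [452.70001220703125, 128.8000030517578], [520.5999755859375, 138.5], [507.6000061035156, 230.0]]
flange plane z [0.2181 0.2191 0.2201]
hang 6957 0.1530820999940161 ((593.9010009765625, 246.0144805908203), (79.17903137207031, 94.67633056640625), 23.12322425842285) [[538.9000244140625, 274.0], [576.0999755859375, 186.89999389648438], [648.9000244140625, 218.0], [611.7000122070312, 305.1000061035156]]
post [[0.376, 0.244, 0.132], [0.418, 0.265, 0.15]]
```

```bash
python3 - <<'E'
from h import *
z=np.load('pics/w3.npz');p,d=z['p'],z['d'];s=dict(eef_pos=z['e'],tcp_rot=z['q'])
W=cloud('wrist',d,s)
T=(W-z['e'])@R.from_quat(z['q']).as_matrix()   # tool frame
# held flange edges in tool frame
m=np.zeros((480,640),bool);m[150:262,225:410]=1
m&=(abs(W[...,2]-.219)<.003)
m=cv2.morphologyEx(m.astype(np.uint8),cv2.MORPH_OPEN,np.ones((3,3)))>0
q=T[m];f=q[q[:,0]>.045];print('flange tool x',np.percentile(f[:,0],[1,50,99]).round(4),'y',np.percentile(f[:,1],[1,99]).round(4))
fb=[];
for u in range(245,395,3):
    v=np.where(m[:,u])[0]
    if len(v): fb.append(T[v[0],u,:2])
fb=np.array(fb);k=np.polyfit(fb[:,1],fb[:,0],1);print('back edge tool x=',k)
# flange z tilt
A=np.c_[f[:,:2],np.ones(len(f))];print('tilt',np.linalg.lstsq(A,f[:,2],rcond=None)[0])
# hanging bin in rail frame
a=np.radians(8.95);ry=np.array([np.cos(a),np.sin(a)]);rx=np.array([-np.sin(a),np.cos(a)])
o=np.array([.5110,.26765])
m=(W[...,2]>.148)&(W[...,2]<.160)&(W[...,0]>.55)&(W[...,0]<.7)&(W[...,1]>.17)&(W[...,1]<.33);m[:,:460]=0
m=cv2.morphologyEx(m.astype(np.uint8),cv2.MORPH_OPEN,np.ones((3,3)))>0
h=W[m][:,:2]-o;al=h@ry;ac=h@rx
print('hang along',np.percentile(al,[.5,2,98,99.5]).round(4),'across',np.percentile(ac,[.5,2,98,99.5]).round(4),m.sum())
for lo in np.arange(-.08,.02,.012):
    k=(ac>lo)&(ac<lo+.012)
    if k.sum(): print(lo.round(3),al[k].min().round(4),al[k].max().round(4))
# lip point now in world
R0=R.from_quat(z['q'])
E
python3 - <<'E'
import sys;sys.path.insert(0,'.')
from h import *
z=np.load('pics/scene0.npz');W=cloud('scene',z['d'])
a=np.radians(8.95);ry=np.array([np.cos(a),np.sin(a)]);rx=np.array([-np.sin(a),np.cos(a)])
h=(W[...,:2]-[.5110,.26765]);al=h@ry;ac=h@rx
for n in('scene','side'):
    z=np.load(f'pics/{n}0.npz');W=cloud(n,z['d']);h=(W[...,:2]-[.5110,.26765]);al=h@ry;ac=h@rx
    m=bluemask(z['p'])&(W[...,2]>.09)&(abs(ac)<.12)&(al>.03)&(al<.2)
    print(n,'along',np.percentile(al[m],[1,3,97,99]).round(4),'across',np.percentile(ac[m],[1,99]).round(3))
E
```

```text
flange tool x [0.0451 0.0494 0.0534] y [-0.0271  0.0278]
back edge tool x= [0.00040403 0.05331672]
tilt [ 0.03552787 -0.0002359  -0.02260028]
hang along [0.0415 0.0469 0.1209 0.1216] across [-0.0714 -0.0694  0.0102  0.0107] 6184
-0.08 0.0669 0.1234
-0.068 0.0663 0.1222
-0.056 0.0665 0.1216
-0.044 0.0666 0.0715
-0.032 0.0664 0.0715
-0.02 0.0665 0.0712
-0.008 0.0395 0.1113
0.004 0.0663 0.1051
scene along [0.0691 0.0696 0.1254 0.1258] across [-0.092  0.016]
side along [0.0638 0.0641 0.1192 0.1198] across [-0.098 -0.002]
```

Run:
```python
from h import *
a=np.radians(98.95);x=np.array([np.cos(a),np.sin(a)])
place=np.array([.4659,.2605])
t=place+.0005*x-.0447*x
print(t);goal([*t,.198],98.95);
```

```text
[0.4727763  0.21683816]
dpos [0.0587, -0.002, 0.0009] drot [-0.001, 0.0008, -0.0103]
```

carry_out([
  {"delta_pos": [0.015,-0.001,0.001],"delta_rot": [-0.001,0.001,-0.01],"claw": 40},
  {"delta_pos": [0.03,-0.002,0.001],"delta_rot": [-0.001,0.001,-0.01],"claw": 40},
  {"delta_pos": [0.045,-0.002,0.001],"delta_rot": [-0.001,0.001,-0.01],"claw": 40},
  {"delta_pos": [0.055,-0.002,0.001],"delta_rot": [-0.001,0.001,-0.01],"claw": 40},
  {"delta_pos": [0.0587,-0.002,0.001],"delta_rot": [-0.001,0.001,-0.01],"claw": 40},
  {"delta_pos": [0.0587,-0.002,0.001],"delta_rot": [-0.001,0.001,-0.01],"claw": 40},
  {"delta_pos": [0.0587,-0.002,0.001],"delta_rot": [-0.001,0.001,-0.01],"claw": 40},
  {"delta_pos": [0.0587,-0.002,0.001],"delta_rot": [-0.001,0.001,-0.01],"claw": 40},
])

```text
time: 5.1
eef_pos: [0.473, 0.2162, 0.1979]
tcp_rot: [0.65, 0.76, -0.0, 0.0]
contact_force: [-0.1, 0.3, -2.2]
opening: 0.647
```

Run:
```python
from h import *
goal([.47278,.21684,.133],98.95)
for n in('scene','wrist'):
    p,d=ctrl.read_camera(n)
    if n=='scene': p=cv2.resize(p[190:430,380:560],(600,800))[0:600]
    cv2.imwrite(f'pics/{n}4.png',p[:,:,::-1])
```

```text
dpos [0.0007, -0.0001, 0.0649] drot [-0.0, 0.0002, -0.001]
```

View pics/scene4.png

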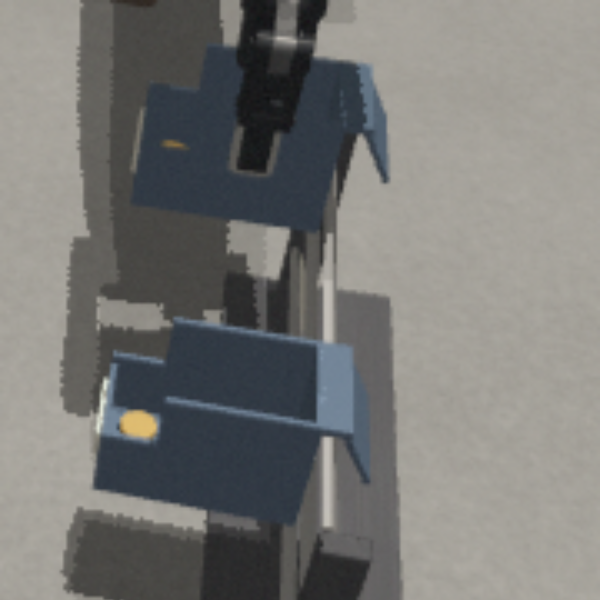

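View pics/wrist4.png

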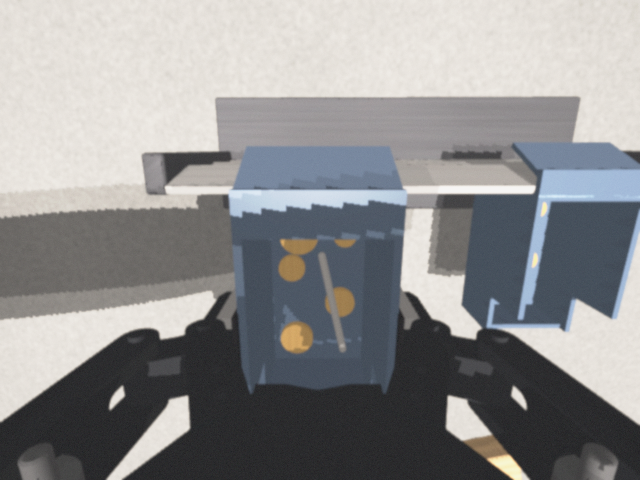

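The scene view shows the skirt behind the rail line and the back wall in front of it, still above. The wrist view shows the rail edge at row ~190 on both sides of the bin. I'll check where the rail sits in the tool frame.

Run:
```python
from h import *
s=ctrl.get_state();p=cv2.imread('pics/wrist4.png')
c=ctrl.camera_info('wrist');M=c['mount']
g=cv2.cvtColor(p,cv2.COLOR_BGR2GRAY)
def tx(u,v,h): # h: depth along tool z below TCP
    r=M[:3,:3]@np.array([(u-c['cx'])/c['fx'],(v-c['cy'])/c['fy'],1]);t=(h-M[2,3])/r[2];return M[:3,3]+r*t
for u in(190,210,220,420,450,480,520):
    col=g[178:205,u].astype(int);on=np.where(col>200)[0]+178
    print(u,list(g[182:200:1,u]),on.min(),on.max(),(tx(u,on.min()-.5,s['eef_pos'][2]-.15)*1e3).round(1),(tx(u,on.max()+.5,s['eef_pos'][2]-.15)*1e3).round(1))
```

```text
190 [np.uint8(179), np.uint8(173), np.uint8(167), np.uint8(176), np.uint8(205), np.uint8(226), np.uint8(232), np.uint8(234), np.uint8(234), np.uint8(233), np.uint8(233), np.uint8(227), np.uint8(215), np.uint8(205), np.uint8(205), np.uint8(204), np.uint8(204), np.uint8(203)] 186 204 [ 47.2 -65.6  47.9] [ 37.3 -66.6  47.9]
210 [np.uint8(172), np.uint8(166), np.uint8(164), np.uint8(175), np.uint8(206), np.uint8(226), np.uint8(234), np.uint8(234), np.uint8(235), np.uint8(233), np.uint8(229), np.uint8(212), np.uint8(160), np.uint8(123), np.uint8(108), np.uint8(109), np.uint8(109), np.uint8(108)] 186 193 [ 47.2 -55.3  47.9] [ 43.  -55.6  47.9]
220 [np.uint8(177), np.uint8(175), np.uint8(162), np.uint8(164), np.uint8(199), np.uint8(224), np.uint8(233), np.uint8(234), np.uint8(233), np.uint8(234), np.uint8(229), np.uint8(212), np.uint8(160), np.uint8(118), np.uint8(108), np.uint8(105), np.uint8(105), np.uint8(101)] 187 193 [ 46.7 -50.1  47.9] [ 43.  -50.4  47.9]
420 [np.uint8(165), np.uint8(167), np.uint8(167), np.uint8(192), np.uint8(225), np.uint8(235), np.uint8(237), np.uint8(237), np.uin
[... 427 characters left out ...]
 np.uint8(72), np.uint8(67)] 185 193 [47.7 68.9 47.9] [43.1 69.4 47.9]
480 [np.uint8(175), np.uint8(176), np.uint8(181), np.uint8(213), np.uint8(239), np.uint8(244), np.uint8(245), np.uint8(245), np.uint8(245), np.uint8(245), np.uint8(241), np.uint8(207), np.uint8(133), np.uint8(91), np.uint8(78), np.uint8(83), np.uint8(77), np.uint8(81)] 185 193 [47.7 84.4 47.9] [43.1 85.  47.9]
520 [np.uint8(177), np.uint8(178), np.uint8(181), np.uint8(213), np.uint8(238), np.uint8(244), np.uint8(245), np.uint8(245), np.uint8(245), np.uint8(245), np.uint8(240), np.uint8(204), np.uint8(133), np.uint8(89), np.uint8(80), np.uint8(77), np.uint8(78), np.uint8(77)] 185 193 [ 47.7 105.1  47.9] [ 43.1 105.8  47.9]
```

The rail spans tool x 43.0–47.3 mm (4 mm thick and parallel), against a pocket of 40.2–49.2 mm, so it is aligned. Descend.

carry_out([
  {"delta_pos": [0.0007,0,0.012],"delta_rot": [0,0,-0.001],"claw": 40},
  {"delta_pos": [0.0007,0,0.025],"delta_rot": [0,0,-0.001],"claw": 40},
  {"delta_pos": [0.0007,0,0.037],"delta_rot": [0,0,-0.001],"claw": 40},
  {"delta_pos": [0.0007,0,0.046],"delta_rot": [0,0,-0.001],"claw": 40},
  {"delta_pos": [0.0007,0,0.052],"delta_rot": [0,0,-0.001],"claw": 40},
  {"delta_pos": [0.0007,0,0.056],"delta_rot": [0,0,-0.001],"claw": 40},
  {"delta_pos": [0.0007,0,0.056],"delta_rot": [0,0,-0.001],"claw": 40},
  {"delta_pos": [0.0007,0,0.056],"delta_rot": [0,0,-0.001],"claw": 40},
])

```text
time: 5.87
eef_pos: [0.473, 0.217, 0.1419]
tcp_rot: [0.65, 0.76, -0.0, 0.0]
contact_force: [0.3, -0.4, -2.8]
opening: 0.645
```

Run:
```python
from h import *
goal([.47278,.21684,.133],98.95)
p,d=ctrl.read_camera('scene')
cv2.imwrite(f'pics/s5.png',cv2.resize(p[190:410,380:560],(490,600))[:,:,::-1])
```

```text
dpos [-0.0001, -0.0003, 0.0089] drot [0.0, 0.0001, -0.0001]
```

View pics/s5.png

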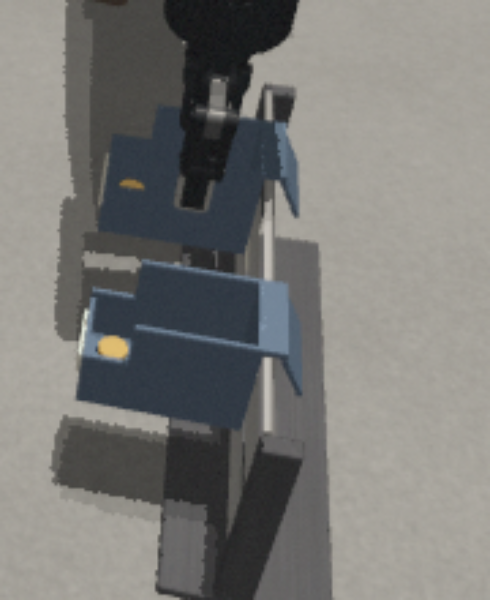

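The rail is inside the pocket and there is no contact force yet. Next is the last 9 mm, slowly.

carry_out([
  {"delta_pos": [0,0,0.003],"delta_rot": [0,0,0],"claw": 40},
  {"delta_pos": [0,0,0.005],"delta_rot": [0,0,0],"claw": 40},
  {"delta_pos": [0,0,0.007],"delta_rot": [0,0,0],"claw": 40},
  {"delta_pos": [0,0,0.008],"delta_rot": [0,0,0],"claw": 40},
  {"delta_pos": [0,0,0.008],"delta_rot": [0,0,0],"claw": 40},
  {"delta_pos": [0,0,0.008],"delta_rot": [0,0,0],"claw": 40},
])

```text
time: 6.42
eef_pos: [0.4732, 0.2171, 0.1343]
tcp_rot: [0.65, 0.76, 0.0, 0.0]
contact_force: [-0.1, -0.3, -1.8]
opening: 0.644
```

carry_out([
  {"delta_pos": [0,0,0.001],"delta_rot": [0,0,0],"claw": 40},
  {"delta_pos": [0,0,0.002],"delta_rot": [0,0,0],"claw": 40},
  {"delta_pos": [0,0,0.0025],"delta_rot": [0,0,0],"claw": 40},
  {"delta_pos": [0,0,0.0025],"delta_rot": [0,0,0],"claw": 40},
])

```text
time: 6.75
eef_pos: [0.4737, 0.2173, 0.1327]
tcp_rot: [0.65, 0.76, 0.001, 0.0]
contact_force: [-0.6, 0.9, 2.9]
opening: 0.647
```

Contact shows as about +5 N, with lip height about 0.150 m: it is seated. Open gently.

carry_out([
  {"delta_pos": [0,0,0],"delta_rot": [0,0,0],"claw": 70},
  {"delta_pos": [0,0,0],"delta_rot": [0,0,0],"claw": 75},
  {"delta_pos": [0,0,0],"delta_rot": [0,0,0],"claw": 85},
  {"delta_pos": [0,0,0],"delta_rot": [0,0,0],"claw": 95},
  {"delta_pos": [0,0,0],"delta_rot": [0,0,0],"claw": 95},
  {"delta_pos": [0,0,0],"delta_rot": [0,0,0],"claw": 95},
])

```text
time: 7.25
eef_pos: [0.4737, 0.2173, 0.1326]
tcp_rot: [0.65, 0.76, 0.001, 0.0]
contact_force: [0.3, 0.2, -0.6]
opening: 0.951
```

Run:
```python
from h import *
p,d=ctrl.read_camera('wrist')
cv2.imwrite(f'pics/w6.png',p[:,:,::-1])
```

```text
(no output)
```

View pics/w6.png

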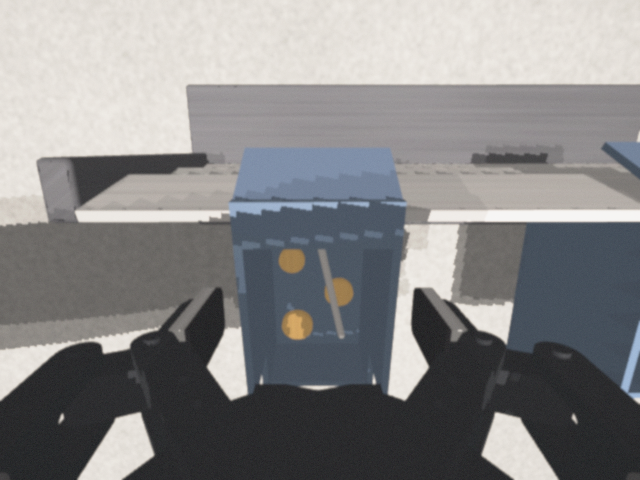

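The bin hangs free, with the fingers clear on both sides (gaps at columns 225–235 and 400–415) and the flange over the rail at row 210. Now retreat straight up, slowly at first.

carry_out([
  {"delta_pos": [0,0,-0.01],"delta_rot": [0,0,0],"claw": 95},
  {"delta_pos": [0,0,-0.03],"delta_rot": [0,0,0],"claw": 95},
  {"delta_pos": [0,0,-0.06],"delta_rot": [0,0,0],"claw": 95},
  {"delta_pos": [0,0,-0.09],"delta_rot": [0,0,0],"claw": 95},
  {"delta_pos": [0,0,-0.12],"delta_rot": [0,0,0],"claw": 95},
  {"delta_pos": [-0.02,0,-0.15],"delta_rot": [0,0,0],"claw": 95},
  {"delta_pos": [-0.03,0,-0.16],"delta_rot": [0,0,0],"claw": 95},
  {"delta_pos": [-0.03,0,-0.16],"delta_rot": [0,0,0],"claw": 95},
])

```text
time: 7.97
eef_pos: [0.48, 0.1866, 0.2971]
tcp_rot: [0.651, 0.759, 0.004, 0.003]
contact_force: [0.5, 0.9, 0.8]
opening: 0.948
```

Run:
```python
from h import *
s=ctrl.get_state();p,d=ctrl.read_camera('wrist')
W=cloud('wrist',d,s)
ps,ds=ctrl.read_camera('scene')
cv2.imwrite('pics/w7.png',p[:,:,::-1]);cv2.imwrite('pics/s7.png',cv2.resize(ps[190:410,380:560],(490,600))[:,:,::-1])
a=np.radians(98.95);rx=np.array([np.cos(a),np.sin(a)]);ry=np.array([np.sin(a),-np.cos(a)])
h=W[...,:2]-[.4659,.2605];al=h@ry;ac=h@rx
g=cv2.cvtColor(p,cv2.COLOR_RGB2HSV)
m=(abs(al)<.06)&(ac>-.12)&(ac<.03)&(W[...,2]>.147)&(W[...,2]<.165)&(g[...,1]>70)
m=cv2.morphologyEx(m.astype(np.uint8),cv2.MORPH_OPEN,np.ones((2,2)))>0
r=cv2.minAreaRect(np.c_[al[m],ac[m]].astype(np.float32)*1000);print(m.sum(),'rect rail frame(along,across)',r,cv2.boxPoints(r).round(1).tolist())
q=np.c_[al[m],ac[m],W[m][:,2]];A=np.c_[q[:,:2],np.ones(len(q))];print('rim z',np.median(q[:,2]),'plane',np.linalg.lstsq(A,q[:,2],rcond=None)[0].round(4))
print(s['time'],s['contact_force'],s['eef_pos'])
```

```text
0 rect rail frame(along,across) ((0.0, 0.0), (0.0, 0.0), 0.0) [[0.0, 0.0], [0.0, 0.0], [0.0, 0.0], [0.0, 0.0]]
rim z nan plane [0. 0. 0.]
7.9667 [0.48258906 0.88458635 0.78218174] [0.47999674 0.18656591 0.2971243 ]
  return _methods._mean(a, axis=axis, dtype=dtype,
  ret = ret.dtype.type(ret / rcount)
```

View pics/w7.png

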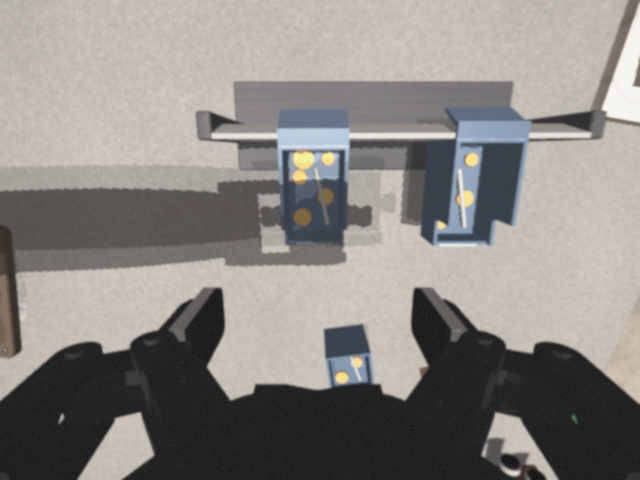

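View pics/s7.png

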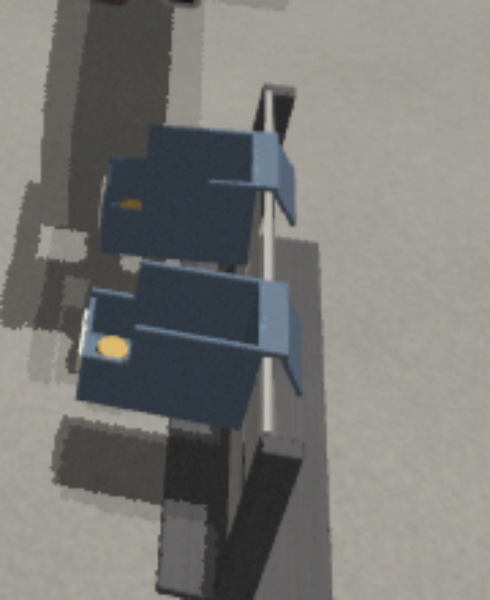

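Both views show the bin hanging like its neighbour, flange over the rail: wrist (313,130) against (488,120). The numeric mask came up empty, so I'll fix it with a fresh, settled picture.

Run:
```python
from h import *
s=ctrl.get_state();p,d=ctrl.read_camera('wrist')
W=cloud('wrist',d,s)
a=np.radians(98.95);rx=np.array([np.cos(a),np.sin(a)]);ry=np.array([np.sin(a),-np.cos(a)])
h=W[...,:2]-[.4659,.2605];al=h@ry;ac=h@rx
print(s['tcp_rot'],s['dq'].round(3))
for nm,off in(('ours',0),('neighbour',.14)):
    A_=al-off
    m=(abs(A_)<.04)&(ac>-.1)&(ac<.03)&(W[...,2]>.138)&(W[...,2]<.17)
    m=cv2.morphologyEx(m.astype(np.uint8),cv2.MORPH_OPEN,np.ones((3,3)))>0
    f=m&(W[...,2]>.1505)
    f=m
    if not m.any(): print(nm,'none');continue
    print(nm,m.sum(),'z pct',np.percentile(W[m][:,2],[2,25,50,75,98]).round(4))
    n=m&(abs(A_)<.026); print('  flange z',np.median(W[n&(abs(ac)<.005)][:,2]).round(4),'back edge',np.percentile(ac[n],99).round(4))
    for lo in(-.07,-.06,-.05,-.04,-.03,-.02,-.005):
        k=m&(ac>lo)&(ac<lo+.01)
        if k.any(): print('  across',lo,'along',np.percentile(A_[k],[1,99]).round(4),'z',np.median(W[k][:,2]).round(4))
ps,ds=ctrl.read_camera('scene');V=cloud('scene',ds);hh=V[...,:2]-[.4659,.2605]
b=bluemask(ps)
for nm,off in(('ours',0),('neighbour',.14)):
    A_=hh@ry-off;C=hh@rx
    m=b&(abs(A_)<.045)&(abs(C+.03)<.09)&(V[...,2]>.08)
    print('scene',nm,np.percentile(A_[m],[1,99]).round(4),np.percentile(C[m],[1,99]).round(4),np.percentile(V[m][:,2],[1,99]).round(4))
m=b&(abs(V[...,0]-.56)<.08)&(abs(V[...,1]+.02)<.1)
print('plain',np.percentile(V[m],[2,98],0).round(3).tolist())
```

```text
[6.50244764e-01 7.59724507e-01 6.47623503e-04 2.42514336e-05] [ 0.015  0.028  0.038  0.001  0.001 -0.   ]
ours 3310 z pct [0.139  0.1471 0.1517 0.1532 0.1547]
  flange z 0.1536 back edge 0.0126
  across -0.07 along [-0.0269  0.0287] z 0.1468
  across -0.06 along [-0.0267  0.0292] z 0.1477
  across -0.05 along [-0.0263  0.0288] z 0.1485
  across -0.04 along [-0.0268  0.0291] z 0.1498
  across -0.03 along [-0.0265  0.0289] z 0.1507
  across -0.02 along [-0.0269  0.029 ] z 0.152
  across -0.005 along [-0.0389  0.0391] z 0.1533
neighbour 4670 z pct [0.1389 0.1459 0.1525 0.1537 0.1549]
  flange z 0.1537 back edge 0.0162
  across -0.07 along [-0.0273  0.0289] z 0.1496
  across -0.06 along [-0.0273  0.0289] z 0.1495
  across -0.05 along [-0.0273  0.0292] z 0.1493
  across -0.04 along [-0.0274  0.0288] z 0.1493
  across -0.03 along [-0.0273  0.0292] z 0.1495
  across -0.02 along [-0.0273  0.0289] z 0.1491
  across -0.005 along [-0.0384  0.0389] z 0.1535
scene ours [-0.0261  0.0326] [-0.094  -0.0009] [0.0809 0.4239]
scene neighbour [-0.0253  0.0314] [-0.0917  0.0007] [0.0865 0.1527]
plain [[0.525, -0.074, 0.004], [0.599, 0.026, 0.068]]
```

Our bin is seated: flange top at 153.6 mm against the neighbour's 153.7, about 1 mm off centre, and square. The rim drops about 0.1 rad towards the front, within 0.26. I'll wait a moment to check it isn't still moving.

carry_out([
  {"delta_pos": [0,0,0],"delta_rot": [0,0,0],"claw": 95},
  {"delta_pos": [0,0,0],"delta_rot": [0,0,0],"claw": 95},
  {"delta_pos": [0,0,0],"delta_rot": [0,0,0],"claw": 95},
  {"delta_pos": [0,0,0],"delta_rot": [0,0,0],"claw": 95},
  {"delta_pos": [0,0,0],"delta_rot": [0,0,0],"claw": 95},
  {"delta_pos": [0,0,0],"delta_rot": [0,0,0],"claw": 95},
  {"delta_pos": [0,0,0],"delta_rot": [0,0,0],"claw": 95},
  {"delta_pos": [0,0,0],"delta_rot": [0,0,0],"claw": 95},
])

```text
time: 8.83
eef_pos: [0.477, 0.1877, 0.2902]
tcp_rot: [0.65, 0.76, -0.001, -0.001]
contact_force: [-0.3, -0.7, 0.8]
opening: 0.955
```

Run:
```python
from h import *
s=ctrl.get_state();p,d=ctrl.read_camera('wrist');W=cloud('wrist',d,s)
a=np.radians(98.95);rx=np.array([np.cos(a),np.sin(a)]);ry=np.array([np.sin(a),-np.cos(a)])
h=W[...,:2]-[.4659,.2605];al=h@ry;ac=h@rx
for nm,off,(l,r) in(('ours',0,(-.028,.030)),('neigh',.14,(-.028,.030))):
    A_=al-off
    for lo in(-.07,-.05,-.03,.0):
        k=(A_>l)&(A_<r)&(ac>lo)&(ac<lo+.01)&(W[...,2]>.13)
        print(nm,lo,'rim z p90',np.percentile(W[k][:,2],90).round(4))
```

```text
ours -0.07 rim z p90 0.3699
ours -0.05 rim z p90 0.1498
ours -0.03 rim z p90 0.1518
ours 0.0 rim z p90 0.1546
neigh -0.07 rim z p90 0.154
neigh -0.05 rim z p90 0.1538
neigh -0.03 rim z p90 0.154
neigh 0.0 rim z p90 0.1545
```

```bash
python3 -c "
from plant import ctrl
print(ctrl.sign_off())"
```

```text
the job is handed in; nothing more can be done
None
```

The lipped bin is hanging on the empty place of the top rail, let go and facing the same way as its neighbour. I handed the job in at about 8.9 s. The hand-in gave no verdict, so this rests on my own camera measurements.

- **Seating:** the flange top is 153.6 mm above the bench, against 153.7 mm for the neighbour, so the lip is fully caught. Lip and rail measured parallel to within about 0.2° before it was lowered.
- **Position:** the bin is about 1 mm off the middle of the place along the rail.
- **Tilt:** it hangs about 0.1 rad (5–6°) front-down, where the neighbour is level. That is inside the 15° limit, and it had not changed when I looked again about 0.8 s later.
- **Plain bin:** in the camera image after the hang it measured where it was at the start.
- **Robot:** the gripper was open and more than 100 mm above both hanging bins. The only contact force I saw while seating the bin was about 5 N.

One numeric check of the hung bin came back empty. I repeated it on a new picture with a height-only mask, and the seating, position and tilt figures come from that and the later re-check.

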